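# Hang the last sample tube in the tube carousel

### The arm

A 6-joint arm with a two-finger parallel gripper is mounted at the origin on a cart in front of the work surface, level with it; the furniture and walls round the work are solid. World frame = base frame: x ahead of the robot, y to its left, z up, the work surface at z = 0. Lengths are in m, angles in rad, forces in N, time in s.
With the tool pointing down it reaches from about 0.3 to 0.775 m from the base axis. Payload 14.6 kg.
Tool frame: the origin (TCP) lies midway between the tips of the shut fingers; the grasp point (between the pads) lies 19 mm behind it (ctrl.hold_point_z is the distance from the TCP to the grasp point, in m); z points along the fingers, x is the direction in which the jaws open and shut, and the axes are right-handed (so a half turn about z gives the same grasp; the last joint's range is limited). The gripper opens to 94 mm and grips with 3 to 60 N. Pads are 16 mm wide; open, the fingers measure 119 mm over their backs; the gripper's body (75 mm by 177 mm) begins 78 mm behind the grasp point.
Start: joints at [1.093, 0.3, 1.521, -0, 1.321, -0.067], TCP at [0.22, 0.504, 0.205] pointing down, gripper open.
Joint ranges: [-3.03, 3.03], [-0.79, 2.21], [0.23, 2.52], [-1.04, 4.18], [0, 3.07], [-2.55, 2.55]. Speed limits (rad/s): [2.22, 2.22, 2.57, 3.14, 3.14, 3.14].

### API

Orientations are given as [roll, pitch, yaw] about the fixed x, y, z axes, in that order (R = Rz(yaw) Ry(pitch) Rx(roll)).
In Python, from station import ctrl, viewer, ticket, nets gives the robot as it stands.
- The arm moves only by the tool carry_out, never from a script. Its argument "commands" is one flat list of numbers, 7 for each row, row after row: the closure, from -1 (fully open) to 1 (shut), so that 0 is half open, then the shift along the world's x, y, z in cm, then the turn, a rotation vector about the world's x, y, z in rad. In form: [gripper, tx, ty, tz, ax, ay, az, gripper, tx, ty, tz, ax, ay, az, ...]. A call has 1 to 12 rows; each row is the pose to reach, as a shift and turn from the pose measured when the call began; what a row does not reach only later rows make up. A row lasts 1/12 s, in which the tool goes at most 41.7 mm and 7.16 degrees, less where a joint would pass 70% of its speed; a pose out of reach is approached as far as the arm can. A call with a gripper value outside its range is refused whole. The fingers move at their own pace and stop on an object; "force" is the grip in N (left out, the last holds). Time passes only in rows, so rows that repeat a pose let the fingers close. It gives the time, the measured TCP pose, the force and the opening at its end, in the units of the state.
- ctrl.get_obs(): the state, without advancing time (a new reading comes with each control period).
- viewer.camera(name): name is "scene" or "top" or "wrist"; returns (picture, depth): 480x640x3 uint8, blue, green, red; 480x640 float32, m along the optical axis (not along the pixel's ray), 0 where there is no reading.
- viewer.camera_info(name): a dict with "fx", "fy", "cx", "cy" (pixels), "R" (3x3) and "t" (3): a world point X has camera coordinates R X + t. Camera axes: x right, y down, z forward; pixel columns grow to the right and rows downward; lengths in m; the calibration is good to about 2 mm. A picture is of the moment at which its call begins: read the wrist's pose just before it. camera_info takes no time and is no camera call; for the wrist camera it gives the pose at the moment of the call.
- ticket.hand_in(): hands the job in, once; it reports no verdict.
Trained networks look in the newest picture that a camera, given by its name, has taken for a name from the list of things; names that differ only in an ending like _2 or _b are one class to them, and where a whole thing is asked for, a point or a joint stands for the part that bears it (a point fixed in the world has none). Each returns a list of dicts, best first, with "confidence" (0 to 1); they miss things now and then, are a little off and sometimes report something else, mostly with a low value. They report only what shows in the picture. A call takes as long as a camera call.
- nets.silhouettes(camera, thing): "region" (480x640 bool, what is visible of it) and "extent" ([left, top, right, bottom] in pixels, round what is visible of it).
The state is a dict: "time_s": time; "qpos": joint angles; "joint_vel": joint speeds; "tau": joint torques, N m; "ee_pos": TCP position; "eef_rot": TCP orientation; "force": force on the tool from outside, world axes, zero at the start; "moment": the same for the moment, N m; "grip_width": finger opening in m.
Only numpy, scipy, OpenCV 4.12 (cv2) and the standard library are available. Lean on these libraries where they do the work, as an engineer would, in place of code of your own. Each camera call takes 0.05 s, during which the arm holds its last target. There are 200 camera calls.

### The job

First turn the tube carousel by its top knob until the one empty holder stands at the loading mark in the front opening of the guard. Then take the capped sample tube out of the rack and hang it in that inclined holder, pushed past its spring clip until the foot sits fully home on the bottom of the holder, and let go. Leave the holder at the loading mark and leave the loose vial, dropper bottle and marker where they are.

Things in the scene. Friction and masses are not known exactly. Their poses are not given: they have to be found in the camera images.
- stand: Fixed white round base of the tube carousel, 284 mm across, 12 mm high. Origin: centre of its underside, on the wheel's upright axis; z up. Its -x points to the loading mark (small dark bar on the rim) amid the front opening. A clear guard wall at 135 mm radius, up to 112 mm high, stands round the rest; the opening spans 68 degrees either side of the mark.
- loading_point (a point): Where the mouth of the empty holder (point holder_mouth) must stand: 65 mm from the wheel's axis on the side of the loading mark, 88 mm above the worktop.
- wheel (a joint): Angle (rad) of the carousel wheel about its upright axis, growing anticlockwise seen from above; at 0 (or any whole turn) the empty holder stands at the loading mark. It turns either way by more than a turn, stays where it is left (friction about 0.06 N m) and carries six holders 60 degrees apart, five with capped tubes fixed in them.
- knob_grip (a point): Centre of the round black fluted knob on top of the wheel, on its axis, 150 mm above the worktop. The knob is 38 mm across and reaches from 132 to 167 mm height; all tubes in the wheel stay below 120 mm.
- empty_holder: The empty holder on the wheel. Origin: centre of the floor of its foot cup, where the tube's foot comes to rest. z: along the tube's axis, up and outwards, 30 degrees from vertical; x: away from the post, 30 degrees downwards. Cup: bore 18 mm, 10 mm deep; ring: bore 17.5 mm, from 42 to 50 mm along z; both chamfered 2 mm and 28 mm square outside, joined by a gutter on the outer side.
- holder_mouth (a point): Centre of the empty holder's mouth: on its axis, 50 mm above the cup's floor, at the top face of the ring. Below the ring a steel spring clip on the post side stands about 3 mm into the tube's path, its tip some 20 mm above the floor; the tube must be pushed past it (some 3 to 8 N along the axis), which its own weight does not do.
- tube: Loose sample tube with a white cap, the only tube in the rack, 79 mm long, about 15 g: body 14.6 mm across, cap 17.6 mm across from 60 to 79 mm above the foot. Origin: centre of its foot; z: along the tube towards the cap.
- rack: Dark blue lattice tube rack, fixed to the worktop, 82 x 238 x 59 mm (x, y, z). Origin: centre of its underside. Its floor is 3 mm thick; the tube stands upright in one of its rows, with 20 mm of cap and neck above the rack's 59 mm high top.
- vial: Loose bystander: white screw-cap vial, 30 mm across, 73 mm high, origin under its centre. Leave alone.
- dropper: Loose bystander: dropper bottle with black top, 29 mm across, 100 mm high, origin under its centre. Leave alone.
- marker: Loose bystander: marker pen lying behind the rack, 13 x 124 x 14 mm, origin under its centre. Leave alone.

How it is judged:
By the outcome, as a careful person would: the job done as asked, in the order asked, and still so for the second after the job is handed in, with the robot touching nothing.
It also fails if it takes over 72 s, if anything falls off the work surface, if the arm or the gripper's body presses on something with over 40 N, if the wrist force passes 120 N, or if a joint passes its speed limit or range.

## Working session

There is one attempt and no reset: what is moved stays moved. The work goes in short steps, Python scripts to look and compute and a tool call to move; the robot and the scene stay as the last step left them, time stands still between calls to the robot, and variables do not carry over. Pictures are saved under pics/ and viewed, about 8 in all and at most 12, crops included, and the job is handed in when it is done.

Besides the shell and the picture viewer there is one more tool, called after "Emit:" by a JSON object that holds its "fn" and its "kwargs". carry_out: Moves the arm, as the interface text tells. Its arguments: {"type":"object","properties":{"commands":{"type":"array","items":{"type":"number"}},"force":{"type":"number"}},"required":["commands"]}

```bash
ls; mkdir -p pics
cat > h.py <<'E'
import numpy as np, cv2
from station import ctrl, viewer, ticket, nets
def pts(cam, d, mask=None):
    i=viewer.camera_info(cam); R=np.array(i['R']);t=np.array(i['t'])
    m=d>0
    if mask is not None: m&=mask
    v,u=np.nonzero(m); z=d[v,u]
    P=np.c_[(u-i['cx'])/i['fx']*z,(v-i['cy'])/i['fy']*z,z]
    return (P-t)@R, u, v
def proj(cam,X):
    i=viewer.camera_info(cam); c=np.array(i['R'])@np.array(X)+np.array(i['t'])
    return c[0]/c[2]*i['fx']+i['cx'], c[1]/c[2]*i['fy']+i['cy']
E
python3 - <<'E'
from h import *
o=ctrl.get_obs(); print(o, ctrl.hold_point_z)
for c in ('scene','top'):
    p,d=viewer.camera(c); cv2.imwrite(f'pics/{c}0.png',p); np.save(f'{c}0.npy',d)
    for n in ('stand','rack','tube','knob_grip','empty_holder','vial','dropper'):
        for r in nets.silhouettes(c,n)[:2]:
            X,u,v=pts(c,d,r['region'])
            print(c,n,round(r['confidence'],2),r['extent'],np.round(np.median(X,0),3),np.round(np.percentile(X,[2,98],axis=0),3).tolist())
E
```

```text
pics
{'time_s': 0.0, 'qpos': array([ 1.09340980e+00,  3.00483185e-01,  1.52156694e+00,  4.39879833e-06,
        1.32069194e+00, -6.65828473e-02]), 'joint_vel': array([ 0.00149013,  0.00085411,  0.00080358,  0.00104142, -0.00169561,
        0.00143684]), 'tau': array([-1.48707895e-03, -5.31819069e+01, -3.52727044e+01,  7.07728160e-02,
        2.44903058e-02, -1.03759503e-04]), 'ee_pos': array([0.21951593, 0.50401601, 0.20488568]), 'eef_rot': array([-3.14151193e+00,  1.14658332e-03,  1.15999160e+00]), 'force': array([-0.14580304, -0.53358335, -0.45378354]), 'moment': array([ 0.03975812,  0.01457765, -0.05961111]), 'grip_width': 0.09429408187755622} 0.0188
scene stand 0.84 [279.5, 196.4, 356.7, 282.8] [ 0.624 -0.065  0.065] [[0.53, -0.27, 0.002], [0.743, -0.03, 0.113]]
scene rack 0.62 [221.9, 292.1, 315.1, 398.3] [0.53  0.267 0.033] [[0.497, 0.087, -0.0], [0.619, 0.369, 0.061]]
scene tube 0.63 [256.9, 318.2, 266.5, 357.4] [0.546 0.272 0.068] [[0.54, 0.262, 0.008], [0.555, 0.276, 0.084]]
scene knob_grip 0.8 [301.5, 217.1, 360.9, 251.3] [ 0.61  -0.149  0.085] [[0.543, -0.224, 0.029], [0.6
[... 232 characters left out ...]
 0.203, 0.096]]
top rack 0.94 [146.7, 244.7, 248.6, 279.3] [0.538 0.249 0.034] [[0.498, 0.131, -0.001], [0.579, 0.366, 0.063]]
top tube 0.65 [188.8, 251.8, 197.6, 261.1] [0.548 0.261 0.081] [[0.542, 0.258, 0.042], [0.555, 0.269, 0.087]]
top knob_grip 0.87 [333.2, 203.4, 399.3, 270.1] [ 0.6   -0.168  0.089] [[0.536, -0.24, 0.015], [0.674, -0.1, 0.169]]
top empty_holder 0.7 [362.6, 206.1, 380.4, 223.3] [ 0.663 -0.182  0.084] [[0.648, -0.197, 0.04], [0.681, -0.169, 0.097]]
top vial 0.64 [440.6, 204.5, 456.8, 219.8] [ 0.677 -0.392  0.052] [[0.667, -0.407, 0.001], [0.699, -0.384, 0.076]]
top dropper 0.58 [222.6, 180.5, 239.9, 192.3] [0.73  0.181 0.072] [[0.723, 0.171, 0.013], [0.744, 0.195, 0.1]]
```

Run:
```python
from h import *
a=cv2.imread('pics/top0.png'); b=cv2.imread('pics/scene0.png')
A=cv2.resize(a[170:300,130:470],None,fx=2.3,fy=2.3,interpolation=cv2.INTER_CUBIC)
B=cv2.resize(b[190:410,180:440],None,fx=1.3,fy=1.3)
c=np.zeros((A.shape[0]+B.shape[0],max(A.shape[1],B.shape[1]),3),np.uint8)
c[:A.shape[0],:A.shape[1]]=A; c[A.shape[0]:,:B.shape[1]]=B
cv2.imwrite('pics/c0.png',c); print(c.shape)
d=np.load('top0.npy'); X,u,v=pts('top',d)
# knob top
m=(X[:,2]>.155)&(X[:,2]<.18)&(abs(X[:,0]-.6)<.08)&(abs(X[:,1]+.165)<.08)
print('knob',m.sum(),X[m].mean(0),X[m].min(0),X[m].max(0))
m=(X[:,2]>.075)&(X[:,2]<.09)&(X[:,0]<.59)&(abs(X[:,1]-.26)<.05)
print('cap',m.sum(),X[m].mean(0),X[m].min(0),X[m].max(0))
m=(X[:,2]>.052)&(X[:,2]<.066)&(X[:,1]>.1)&(X[:,1]<.4)&(X[:,0]<.62)&(X[:,0]>.46)
print('rack',cv2.minAreaRect((X[m][:,:2]*1000).astype(np.float32)))
# stand
m=(X[:,2]>.005)&(X[:,2]<.018)&(X[:,1]<-.0)&(X[:,1]>-.34)&(X[:,0]>.4)&(X[:,0]<.78)
print('stand',m.sum(),cv2.minEnclosingCircle((X[m][:,:2]*1000).astype(np.float32)))
for zz in [(.9,.1),(0.1,.125)]: pass
```

```text
(585, 782, 3)
knob 223 [ 0.60653529 -0.17023622  0.16663855] [ 0.58811836 -0.18874898  0.15510344] [ 0.62568427 -0.15128116  0.17190464]
cap 41 [0.54780891 0.26491593 0.08255024] [0.5396961  0.25759917 0.07598811] [0.55485817 0.27279519 0.08801183]
rack ((539.3048706054688, 248.565185546875), (80.0406494140625, 238.05172729492188), 1.3309377431869507)
stand 6513 ((587.0055541992188, -171.13650512695312), 248.70188903808594)
```

View pics/c0.png

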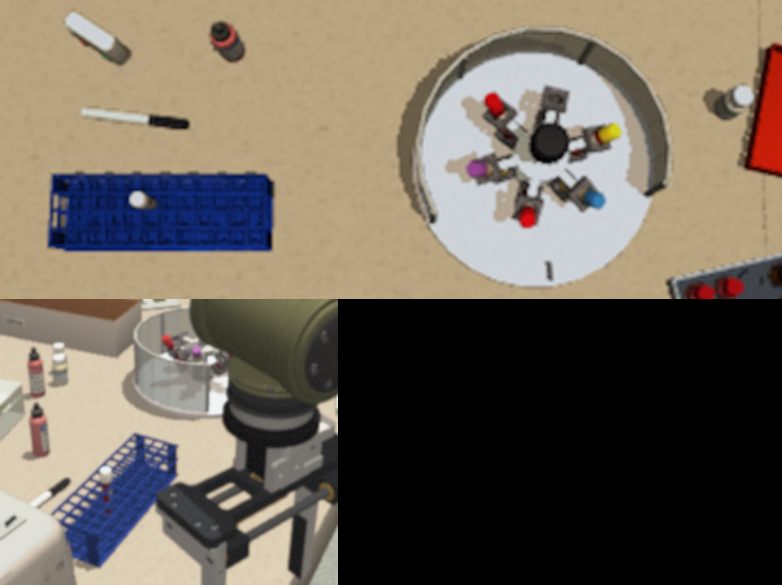

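The top view shows the empty holder on the far side of the wheel, at crop (553,98). The loading mark is nearest the robot, at crop (548,270), so the wheel needs about half a turn. The tube cap is at crop (140,200). I'll measure the mark direction next.

Run:
```python
from h import *
a=cv2.imread('pics/top0.png').astype(int); d=np.load('top0.npy')
g=a.sum(2); m=np.zeros(g.shape,bool); m[276:298,355:382]=g[276:298,355:382]<300
X,u,v=pts('top',d,m); k=np.abs(X[:,2]-.012)<.01; X=X[k]; print('mark',len(X),X.mean(0),X.min(0),X.max(0))
X,u,v=pts('top',d)
m=(X[:,2]>.104)&(X[:,2]<.118)&(np.hypot(X[:,0]-.6,X[:,1]+.17)<.16)
w=X[m]; r=np.hypot(w[:,0]-.6065,w[:,1]+.17); w=w[r>.12]
A=np.c_[w[:,:2],np.ones(len(w))]; s=np.linalg.lstsq(A,(w[:,:2]**2).sum(1),rcond=None)[0]
c=s[:2]/2; print('guard circle',c,np.sqrt(s[2]+c@c),len(w))
```

```text
mark 9 [ 0.48334104 -0.18778174  0.01388281] [ 0.47685265 -0.19019379  0.01034595] [ 0.49244447 -0.18679038  0.01677194]
guard circle [ 0.60762885 -0.1709138 ] 0.13389118178040196 453
```

Emit:
{"fn": "carry_out", "kwargs": {"commands": [-1, 4, -10, 4, 0, 0, 0, -1, 8, -18, 5, 0, 0, 0, -1, 12, -26, 5, 0, 0, 0, -1, 16, -34, 5, 0, 0, 0, -1, 20, -42, 5, 0, 0, 0, -1, 24, -48, 5, 0, 0, 0, -1, 28, -53, 5, 0, 0, 0, -1, 30, -58, 5, 0, 0, 0, -1, 30, -62, 5, 0, 0, 0, -1, 30, -65, 5, 0, 0, 0, -1, 30, -67, 5, 0, 0, 0, -1, 30, -67, 5, 0, 0, 0]}}

```text
time_s: 1.8
ee_pos: [0.4307, 0.054, 0.2498]
eef_rot: [3.141, -0.0, 1.16]
force: [0.6, 0.7, 0.4]
grip_width: 0.0938
```

Emit:
{"fn": "carry_out", "kwargs": {"commands": [-1, 3, -3, 1, 0, 0, 0, -1, 6, -6, 2, 0, 0, 0, -1, 9, -9, 2, 0, 0, 0, -1, 12, -12, 2, 0, 0, 0, -1, 14, -15, 2, 0, 0, 0, -1, 16, -18, 2, 0, 0, 0, -1, 17.6, -20, 2, 0, 0, 0, -1, 17.6, -22.4, 2, 0, 0, 0, -1, 17.6, -22.4, 2, 0, 0, 0, -1, 17.6, -22.4, 2, 0, 0, 0, -1, 17.6, -22.4, 2, 0, 0, 0]}}

```text
time_s: 2.72
ee_pos: [0.6066, -0.1694, 0.2698]
eef_rot: [3.141, -0.0, 1.16]
force: [-0.5, 0.7, 0.0]
grip_width: 0.0945
```

Run:
```python
from h import *
o=ctrl.get_obs(); print(o['time_s'],o['ee_pos'],o['eef_rot'])
p,d=viewer.camera('wrist'); np.save('w1.npy',d); cv2.imwrite('pics/w1.png',p)
i=viewer.camera_info('wrist'); print('cam',-np.array(i['R']).T@i['t'])
for n in ('knob_grip','empty_holder'):
    for r in nets.silhouettes('wrist',n)[:2]:
        X,u,v=pts('wrist',d,r['region']); print(n,r['confidence'],r['extent'],np.median(X,0),np.percentile(X,[2,98],axis=0).tolist())
X,u,v=pts('wrist',d)
m=(X[:,2]>.160)&(X[:,2]<.175)&(np.hypot(X[:,0]-.607,X[:,1]+.17)<.03)
print('knobtop',m.sum(),X[m].mean(0) if m.any() else 0,X[m].min(0),X[m].max(0))
```

```text
2.7167 [ 0.60655896 -0.16943762  0.26980899] [ 3.14106553e+00 -4.95570268e-04  1.16004561e+00]
cam [ 0.54619268 -0.14217009  0.44908119]
knob_grip 0.69 [231.7, 130.3, 400.9, 291.9] [ 0.59821753 -0.16357474  0.09135898] [[0.53492756502407, -0.23772350001618778, 0.04236170107895261], [0.673620985142173, -0.09826635736945089, 0.16796970320481971]]
knob_grip 0.29 [524.9, 0.0, 640.0, 82.3] [0.54770606 0.15824027 0.01719754] [[0.5064920884345324, 0.13138058172604813, 0.0014929903169637712], [0.5803415122538766, 0.23274362479003716, 0.060253772567309107]]
empty_holder 0.81 [317.8, 252.5, 345.3, 288.5] [ 0.66705379 -0.18210363  0.08494355] [[0.6546682303791752, -0.19667986377872795, 0.013538199373726953], [0.684064283648191, -0.1677785788834776, 0.09614732258569467]]
knobtop 1715 [ 0.60679576 -0.16782157  0.16668302] [ 0.58794601 -0.18809421  0.16005017] [ 0.62725734 -0.14850192  0.16985892]
```

View pics/w1.png

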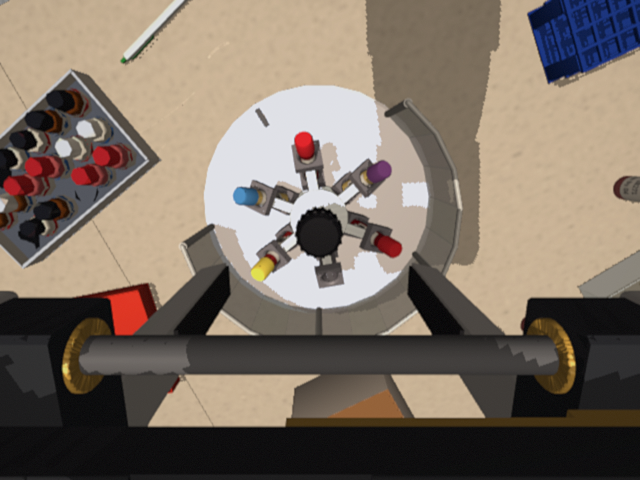

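The wrist view shows the mark at (262,117), the knob at (320,233) and the empty holder at (330,270). Next I'll refine the angles using the caps.

```bash
cat >> h.py <<'E'
def wheel(p,d,c,phi_guess=None):
    """cap directions (deg) about centre c from saturated pixels at 90..125 mm height"""
    hsv=cv2.cvtColor(p,cv2.COLOR_BGR2HSV); m=((hsv[...,1]>110)&(hsv[...,2]>60))
    X,u,v=pts('wrist',d,m)
    q=X-np.r_[c,0]; r=np.hypot(q[:,0],q[:,1]); k=(q[:,2]>.095)&(q[:,2]<.122)&(r<.1)&(r>.05)
    M=np.zeros(m.shape,np.uint8); M[v[k],u[k]]=1
    n,l=cv2.connectedComponents(M); L=l[v,u]; out=[]
    for j in range(1,n):
        s=k&(L==j)
        if s.sum()>60: a=q[s].mean(0); out.append((round(np.degrees(np.arctan2(a[1],a[0])),1),round(np.hypot(*a[:2]),4),int(s.sum()),round(a[2],3)))
    return sorted(out)
def markdir(p,d,c):
    X,u,v=pts('wrist',d,p.astype(int).sum(2)<300)
    q=X-np.r_[c,0]; r=np.hypot(q[:,0],q[:,1]); k=(abs(q[:,2]-.012)<.008)&(r>.112)&(r<.142)&(q[:,0]<-.08)
    a=q[k].mean(0); return np.degrees(np.arctan2(a[1],a[0])),np.hypot(*a[:2]),k.sum(),q[k].std(0)
E
python3 - <<'E'
from h import *
p=cv2.imread('pics/w1.png'); d=np.load('w1.npy')
for c in ([.607,-.168],[.607,-.1705]):
    w=wheel(p,d,c); print(w,[round(a[0]%60,1) for a in w]); print(markdir(p,d,c))
E
```

```text
[(np.float64(-133.5), np.float64(0.073), 349, np.float64(0.112)), (np.float64(-73.2), np.float64(0.0718), 408, np.float64(0.109)), (np.float64(47.3), np.float64(0.0723), 397, np.float64(0.11)), (np.float64(107.3), np.float64(0.0734), 328, np.float64(0.113)), (np.float64(166.8), np.float64(0.0724), 434, np.float64(0.111))] [np.float64(46.5), np.float64(46.8), np.float64(47.3), np.float64(47.3), np.float64(46.8)]
(np.float64(-171.49259699450886), np.float64(0.12281271740801077), np.int64(50), array([0.00550098, 0.00123802, 0.00084275]))
[(np.float64(-134.9), np.float64(0.0713), 349, np.float64(0.112)), (np.float64(-72.6), np.float64(0.0694), 408, np.float64(0.109)), (np.float64(48.6), np.float64(0.0742), 397, np.float64(0.11)), (np.float64(106.7), np.float64(0.0757), 328, np.float64(0.113)), (np.float64(164.9), np.float64(0.073), 434, np.float64(0.111))] [np.float64(45.1), np.float64(47.4), np.float64(48.6), np.float64(46.7), np.float64(44.9)]
(np.float64(-172.6494148242664), np.float64(0.12246783541400684), np.int64(50), array([0.00550098, 0.00123802, 0.00084275]))
```

Emit:
{"fn": "carry_out", "kwargs": {"commands": [-1, 0, 0, -4, 0, 0, 0, -1, 0, 0, -8, 0, 0, 0, -1, 0, 0, -11, 0, 0, 0, -1, 0, 0, -13, 0, 0, 0, -1, 0, 0, -13.7, 0, 0, 0, -1, 0, 0, -13.7, 0, 0, 0, 1, 0, 0, -13.7, 0, 0, 0, 1, 0, 0, -13.7, 0, 0, 0, 1, 0, 0, -13.7, 0, 0, 0, 1, 0, 0, -13.7, 0, 0, 0, 1, 0, 0, -13.7, 0, 0, 0, 1, 0, 0, -13.7, 0, 0, 0], "force": 25}}

```text
time_s: 3.87
ee_pos: [0.6068, -0.1691, 0.1336]
eef_rot: [3.14, -0.0, 1.161]
force: [-0.5, -0.2, 0.3]
grip_width: 0.0577
```

Emit:
{"fn": "carry_out", "kwargs": {"commands": [1, 0, 0, 0, 0, 0, 0, 1, 0, 0, 0, 0, 0, 0, 1, 0, 0, 0, 0, 0, 0, 1, 0, 0, 0, 0, 0, 0, 1, 0, 0, 0, 0, 0, 0, 1, 0, 0, 0, 0, 0, 0, 1, 0, 0, 0, 0, 0, 0]}}

```text
time_s: 4.45
ee_pos: [0.6067, -0.1693, 0.1337]
eef_rot: [3.14, -0.0, 1.161]
force: [-1.3, -3.4, 1.0]
grip_width: 0.037
```

Emit:
{"fn": "carry_out", "kwargs": {"commands": [1, 0, 0, 0, 0, 0, -0.06, 1, 0, 0, 0, 0, 0, -0.16, 1, 0, 0, 0, 0, 0, -0.27, 1, 0, 0, 0, 0, 0, -0.38, 1, 0, 0, 0, 0, 0, -0.49, 1, 0, 0, 0, 0, 0, -0.6, 1, 0, 0, 0, 0, 0, -0.71, 1, 0, 0, 0, 0, 0, -0.82, 1, 0, 0, 0, 0, 0, -0.93, 1, 0, 0, 0, 0, 0, -1.04, 1, 0, 0, 0, 0, 0, -1.15, 1, 0, 0, 0, 0, 0, -1.26]}}

```text
time_s: 5.45
ee_pos: [0.607, -0.1691, 0.1337]
eef_rot: [3.14, -0.001, -0.104]
force: [3.0, -1.1, -0.9]
grip_width: 0.0377
```

Emit:
{"fn": "carry_out", "kwargs": {"commands": [1, 0, 0, 0, 0, 0, -0.11, 1, 0, 0, 0, 0, 0, -0.22, 1, 0, 0, 0, 0, 0, -0.33, 1, 0, 0, 0, 0, 0, -0.44, 1, 0, 0, 0, 0, 0, -0.55, 1, 0, 0, 0, 0, 0, -0.66, 1, 0, 0, 0, 0, 0, -0.77, 1, 0, 0, 0, 0, 0, -0.88, 1, 0, 0, 0, 0, 0, -0.99, 1, 0, 0, 0, 0, 0, -1.1, 1, 0, 0, 0, 0, 0, -1.2, 1, 0, 0, 0, 0, 0, -1.3]}}

```text
time_s: 6.45
ee_pos: [0.6074, -0.1695, 0.1337]
eef_rot: [3.141, -0.002, -1.409]
force: [1.6, -4.5, -0.5]
grip_width: 0.0374
```

Emit:
{"fn": "carry_out", "kwargs": {"commands": [1, 0, 0, 0, 0, 0, -0.1, 1, 0, 0, 0, 0, 0, -0.195, 1, 0, 0, 0, 0, 0, -0.195, 1, 0, 0, 0, 0, 0, -0.195]}}

```text
time_s: 6.78
ee_pos: [0.6074, -0.1695, 0.1337]
eef_rot: [3.141, -0.002, -1.602]
force: [-0.5, -2.7, 1.3]
grip_width: 0.0372
```

Run:
```python
from h import *
o=ctrl.get_obs(); print(o['time_s'],o['ee_pos'],o['eef_rot'])
p,d=viewer.camera('wrist'); np.save('w2.npy',d); cv2.imwrite('pics/w2.png',p)
for c in ([.607,-.169],[.607,-.171],[.609,-.169]):
    w=wheel(p,d,c); print(w,[round(a[0]%60,1) for a in w]); print(markdir(p,d,c))
for r in nets.silhouettes('wrist','empty_holder')[:2]:
    X,u,v=pts('wrist',d,r['region']); print(r['confidence'],r['extent'],np.median(X,0))
```

```text
6.7833 [ 0.60739609 -0.16954707  0.13366057] [ 3.14092109e+00 -1.69226256e-03 -1.60150664e+00]
[(np.float64(-107.2), np.float64(0.067), 396, np.float64(0.103)), (np.float64(-49.7), np.float64(0.0736), 1022, np.float64(0.111)), (np.float64(-49.6), np.float64(0.0626), 70, np.float64(0.097)), (np.float64(8.6), np.float64(0.074), 1210, np.float64(0.111)), (np.float64(66.9), np.float64(0.063), 83, np.float64(0.097)), (np.float64(67.0), np.float64(0.0735), 1022, np.float64(0.111))] [np.float64(12.8), np.float64(10.3), np.float64(10.4), np.float64(8.6), np.float64(6.9), np.float64(7.0)]
(np.float64(nan), np.float64(nan), np.int64(0), array([nan, nan, nan]))
[(np.float64(-107.8), np.float64(0.0651), 396, np.float64(0.103)), (np.float64(-48.7), np.float64(0.0721), 1022, np.float64(0.111)), (np.float64(-48.4), np.float64(0.0611), 70, np.float64(0.097)), (np.float64(10.1), np.float64(0.0743), 1210, np.float64(0.111)), (np.float64(67.6), np.float64(0.0649), 83, np.float64(0.097)), (np.float64(67.6), np.float64(0.0754), 1022, np.float64(0.111))] [np.float64(12.2), np.float64(11.3), np.float64(11.
[... 294 characters left out ...]
24), 1022, np.float64(0.111)), (np.float64(8.8), np.float64(0.072), 1210, np.float64(0.111)), (np.float64(68.5), np.float64(0.0728), 1022, np.float64(0.111)), (np.float64(68.6), np.float64(0.0623), 83, np.float64(0.097))] [np.float64(11.1), np.float64(8.9), np.float64(9.1), np.float64(8.8), np.float64(8.5), np.float64(8.6)]
(np.float64(nan), np.float64(nan), np.int64(0), array([nan, nan, nan]))h.py:27: RuntimeWarning: Mean of empty slice.
  a=q[k].mean(0); return np.degrees(np.arctan2(a[1],a[0])),np.hypot(*a[:2]),k.sum(),q[k].std(0)
  ret = um.true_divide(
  ret = _var(a, axis=axis, dtype=dtype, out=out, ddof=ddof,
  arrmean = um.true_divide(arrmean, div, out=arrmean,
  ret = um.true_divide(
```

View pics/w2.png

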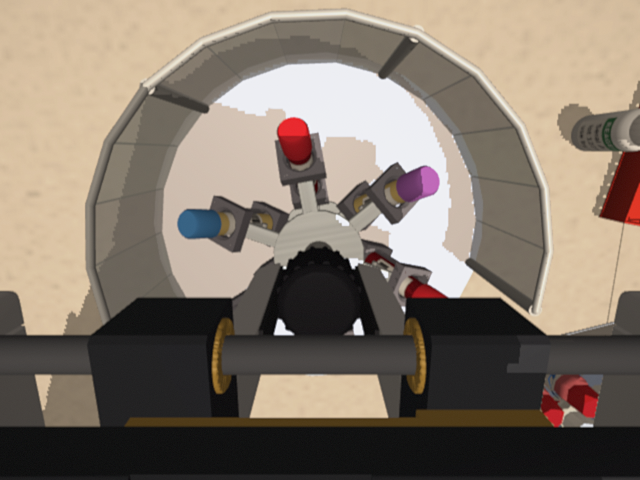

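The three clear caps put the empty holder at about -171.4°, and the mark is at -171.5°. I'll release the knob and lift.

Emit:
{"fn": "carry_out", "kwargs": {"commands": [-1, 0, 0, 0, 0, 0, 0, -1, 0, 0, 0, 0, 0, 0, -1, 0, 0, 0, 0, 0, 0, -1, 0, 0, 0, 0, 0, 0, -1, 0, 0, 4, 0, 0, 0, -1, 0, 0, 8, 0, 0, 0, -1, 0, 2, 10, 0, 0, 0, -1, -1, 6, 10, 0, 0, 0, -1, -2, 10, 10, 0, 0, 0, -1, -3, 14, 10, 0, 0, 0, -1, -4, 18, 10, 0, 0, 0, -1, -5, 22, 10, 0, 0, 0]}}

```text
time_s: 7.88
ee_pos: [0.5565, 0.0523, 0.2338]
eef_rot: [3.141, -0.002, -1.601]
force: [1.0, -0.2, 0.5]
grip_width: 0.0942
```

Emit:
{"fn": "carry_out", "kwargs": {"commands": [-1, 0, 4, 0, 0, 0, 0, -1, 0, 8, 0, 0, 0, 0, -1, -1, 12, 0, 0, 0, 0, -1, -1, 16, -1, 0, 0, 0, -1, -1, 20, -2, 0, 0, 0, -1, -1, 21.5, -2, 0, 0, 0, -1, -1, 21.5, -2, 0, 0, 0]}}

```text
time_s: 8.47
ee_pos: [0.5456, 0.2703, 0.2129]
eef_rot: [3.14, -0.002, -1.597]
force: [0.3, -0.7, 0.5]
grip_width: 0.094
```

Run:
```python
from h import *
o=ctrl.get_obs(); print(o['time_s'],o['ee_pos'],o['eef_rot'])
p,d=viewer.camera('wrist'); np.save('w3.npy',d); cv2.imwrite('pics/w3.png',p)
for r in nets.silhouettes('wrist','tube')[:2]:
    X,u,v=pts('wrist',d,r['region']); k=X[:,2]>.074; print(r['confidence'],r['extent'],X[k].mean(0),X[k].min(0),X[k].max(0),k.sum())
    t=X[:,2]>.080; print('captop',t.sum(),X[t].mean(0),(X[t].min(0)+X[t].max(0))/2)
p,d=viewer.camera('top'); cv2.imwrite('pics/top3.png',p); np.save('top3.npy',d)
for r in nets.silhouettes('top','empty_holder')[:2]:
    X,u,v=pts('top',d,r['region']); print('eh',r['confidence'],r['extent'],np.median(X,0))
A=cv2.resize(p[180:300,300:420],None,fx=4,fy=4,interpolation=cv2.INTER_CUBIC)
B=cv2.imread('pics/w3.png')[0:480,150:470]
cv2.imwrite('pics/c3.png',np.hstack([A,B]))
```

```text
8.4667 [0.54561303 0.27028826 0.21294008] [ 3.13978911e+00 -1.73682812e-03 -1.59707536e+00]
0.59 [311.2, 215.1, 330.1, 236.9] [0.54988834 0.26570163 0.08219897] [0.54048638 0.2583101  0.07431096] [0.55795929 0.27340882 0.08590521] 299
captop 279 [0.54942338 0.26564308 0.08254532] [0.54908021 0.26585946 0.08298465]
eh 0.55 [359.8, 250.8, 377.8, 268.7] [ 0.55178792 -0.17748144  0.08193483]
```

View pics/c3.png

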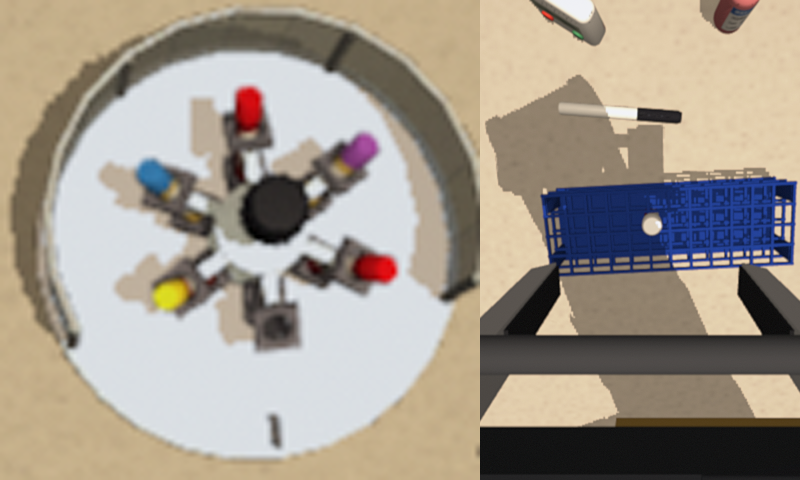

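The holder stands in line with the mark. In the left crop, the holder is at (278,328) and the mark at (274,430), both on the radius from the hub. The tube cap is centred at (0.549, 0.2655), with its top at 82.5 mm as expected.

Emit:
{"fn": "carry_out", "kwargs": {"commands": [0.2, 0.35, -0.5, -4, 0, 0, 0, 0.2, 0.35, -0.5, -8, 0, 0, 0, 0.2, 0.35, -0.5, -10, 0, 0, 0, 0.2, 0.35, -0.5, -10, 0, 0, 0, 0.2, 0.35, -0.5, -10, 0, 0, 0, 0.2, 0.35, -0.5, -12, 0, 0, 0, 0.2, 0.35, -0.5, -14, 0, 0, 0, 0.2, 0.35, -0.5, -15, 0, 0, 0, 0.2, 0.35, -0.5, -15, 0, 0, 0, 0.2, 0.35, -0.5, -15, 0, 0, 0, 1, 0.35, -0.5, -15, 0, 0, 0, 1, 0.35, -0.5, -15, 0, 0, 0], "force": 35}}

```text
time_s: 9.67
ee_pos: [0.5511, 0.2613, 0.066]
eef_rot: [-3.139, -0.001, -1.602]
force: [0.4, 0.4, -0.1]
grip_width: 0.0275
```

Emit:
{"fn": "carry_out", "kwargs": {"commands": [1, 0, 0, 0, 0, 0, 0, 1, 0, 0, 0, 0, 0, 0, 1, 0, 0, 0, 0, 0, 0, 1, 0, 0, 0, 0, 0, 0, 1, 0, 0, 0, 0, 0, 0, 1, 0, 0, 0, 0, 0, 0, 1, 0, 0, 0, 0, 0, 0, 1, 0, 0, 0, 0, 0, 0, 1, 0, 0, 0, 0, 0, 0]}}

```text
time_s: 10.42
ee_pos: [0.5516, 0.2614, 0.0669]
eef_rot: [-3.138, 0.0, -1.602]
force: [0.4, -0.4, 7.3]
grip_width: 0.0168
```

Emit:
{"fn": "carry_out", "kwargs": {"commands": [1, 0, 0, 0.5, 0, 0, 0, 1, 0, 0, 2, 0, 0, 0, 1, 0, 0, 4, 0, 0, 0, 1, 0, 0, 6, 0, 0, 0, 1, 0, 0, 8, 0, 0, 0, 1, 0, 0, 10, 0, 0, 0, 1, 0, 0, 12, 0, 0, 0, 1, 0, 0, 13, 0, 0, 0, 1, 0, 0, 13, 0, 0, 0, 1, 0, 0, 13, 0, 0, 0]}}

```text
time_s: 11.25
ee_pos: [0.5515, 0.2614, 0.1964]
eef_rot: [-3.138, -0.0, -1.602]
force: [0.1, -0.4, -0.7]
grip_width: 0.0168
```

Run:
```python
from h import *
o=ctrl.get_obs(); print(o['time_s'],o['ee_pos'],o['eef_rot'],o['force'],o['grip_width'])
P=[]
for c in ('wrist','scene'):
    p,d=viewer.camera(c); np.save(f'{c}4.npy',d); cv2.imwrite(f'pics/{c}4.png',p)
    for r in nets.silhouettes(c,'tube')[:2]:
        X,u,v=pts(c,d,r['region']); print(c,r['confidence'],r['extent'],np.median(X,0),X.min(0),X.max(0))
    P.append(p)
u,v=map(int,proj('scene',o['ee_pos']-[0,0,.03])); print(u,v)
C=cv2.resize(P[1][max(v-60,0):v+60,max(u-50,0):u+50],(400,480),interpolation=cv2.INTER_CUBIC)
cv2.imwrite('pics/c4.png',np.hstack([P[0][:,120:520],C]))
```

```text
11.25 [0.55149698 0.26138727 0.19640439] [-3.13793607e+00 -6.08742121e-05 -1.60221351e+00] [ 0.08420727 -0.43096534 -0.65476671] 0.016826425583849353
wrist 0.94 [302.8, 245.3, 335.9, 312.8] [0.55244297 0.26327623 0.20811107] [ 0.44201218  0.2520619  -0.00298576] [0.56001909 0.28344069 0.21260915]
scene 0.86 [257.7, 259.3, 264.5, 299.7] [0.54424515 0.26793194 0.17341375] [0.53843971 0.25372949 0.13186157] [0.55397586 0.27525316 0.21252131]
258 281
```

View pics/c4.png

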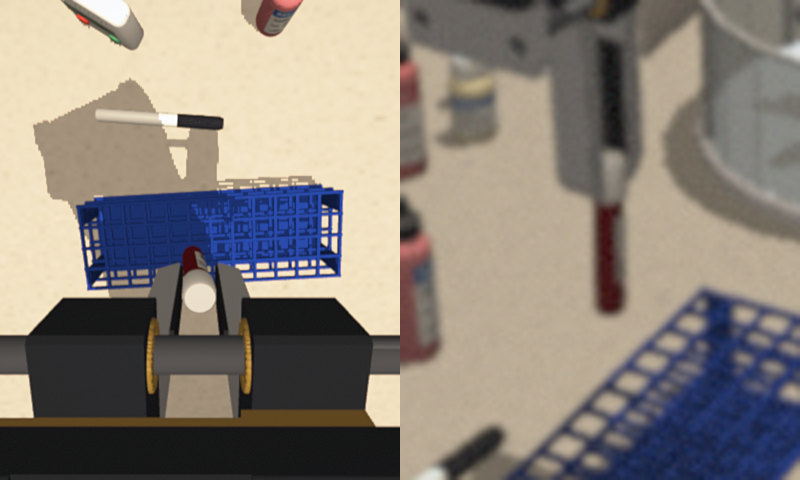

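The tube is held upright: cap at (200,290) in the wrist half, and hanging straight below the fingers in the scene half. Now the insertion numbers.

```bash
cat >> h.py <<'E'
from scipy.spatial.transform import Rotation as Rn
AZ=np.radians(-171.4); e=np.array([np.cos(AZ),np.sin(AZ),0]); U=.5*e+np.array([0,0,np.sqrt(.75)])
T=np.array([-e[1],e[0],0.]); 
if T[1]>0: T=-T
RT=np.c_[T,np.cross(-U,T),-U]   # tool x,y,z in world
M0=np.array([.607,-.1695,0])+.065*e+[0,0,.088]
def tool(o): return Rn.from_euler('xyz',o['eef_rot'])
E
python3 - <<'E'
from h import *
o=ctrl.get_obs(); R0=tool(o); p=o['ee_pos']
print('rotvec',(Rn.from_matrix(RT)*R0.inv()).as_rotvec(),'U',U)
for s in (.08,.05,0): 
    t=M0+U*(s-.05+.0639); print(s,t,(t-p)*100)
for c in ('wrist','scene'):
    d=np.load(f'{c}4.npy'); 
    X,u,v=pts(c,d); q=R0.inv().apply(X-p)
    k=(np.abs(q[:,0])<.007)&(np.abs(q[:,1])<.015)&(q[:,2]>-.02)&(q[:,2]<.07)
    for lo in (-.018,-.01,0,.01,.03,.05,):
        s=k&(q[:,2]>lo)&(q[:,2]<lo+(.008 if lo<0 else .02))
        if s.sum()>3: print(c,lo,s.sum(),np.round(q[s].mean(0)*1000,1),np.round(q[s].min(0)*1000,1),np.round(q[s].max(0)*1000,1))
E
```

```text
rotvec [ 0.03177508 -0.5214374   0.17767244] U [-0.49437819 -0.07476767  0.8660254 ]
0.08 [ 0.49630872 -0.18624048  0.16931979] [ -5.49427871 -44.75044891  -2.61843051]
0.05 [ 0.51114007 -0.18399745  0.14333902] [ -4.01114413 -44.5261459   -5.21650672]
0 [ 0.53585898 -0.18025907  0.10003775] [ -1.53925318 -44.15230754  -9.54663374]
wrist -0.018 885 [ -0.2   2.3 -14.6] [ -7.   -5.6 -17.3] [  6.9  11.9 -10.1]
wrist -0.01 133 [-0.5 -4.2 -6.3] [-6.7 -5.5 -9.9] [ 7.  -0.4 -2.2]
wrist 0 167 [-1.5 -3.1 10.6] [-6.9 -5.3  0. ] [ 6.9  0.3 19.8]
wrist 0.01 184 [-1.8 -2.7 19.3] [-6.9 -3.8 10.1] [ 4.3  1.7 30. ]
wrist 0.03 118 [-2.5 -2.6 39.2] [-7.  -3.7 30.1] [ 3.3  2.1 49.6]
wrist 0.05 46 [-2.8 -2.3 55.3] [-6.6 -3.3 50.1] [ 2.2  1.3 62.5]
scene -0.018 30 [ -1.    7.6 -14. ] [ -7.   -0.4 -17. ] [  5.2  12.9 -10.3]
scene -0.01 24 [-2.7  9.8 -6.1] [-7.   6.4 -9.8] [ 4.  11.8 -2.1]
scene 0 49 [-3.4  7.4 10.3] [-7.  -1.2  0.5] [ 4.  11.7 19.8]
scene 0.01 43 [-3.5  7.7 19.8] [-6.9 -2.4 10.2] [ 4.  11.3 29. ]
scene 0.03 26 [-4.4  8.9 39.5] [-6.7  3.7 30.5] [-1.6 11.3 48.9]
scene 0.05 14 [-4.7  8.  56.7] [-7.  -3.6 50.9] [-2.  10.7 63.6]
```

Run:
```python
from h import *
o=ctrl.get_obs(); R0=tool(o); p=o['ee_pos']
for c in ('wrist','scene'):
    d=np.load(f'{c}4.npy'); 
    X,u,v=pts(c,d); q=R0.inv().apply(X-p)
    k=(np.abs(q[:,0])<.016)&(np.abs(q[:,1])<.016)
    for lo in (-.018,.002,.012,.022,.032,.042,.052,):
        s=k&(q[:,2]>lo)&(q[:,2]<lo+.01)
        if s.sum()>3: print(c,lo,s.sum(),np.round(q[s].mean(0)*1000,1),np.round(np.percentile(q[s],4,axis=0)*1000,1),np.round(np.percentile(q[s],96,axis=0)*1000,1))
```

```text
wrist -0.018 1276 [ -0.4  -0.1 -14.2] [-12.2  -9.8 -17. ] [12.3  9.7 -9.2]
wrist 0.002 61 [-2.1 -3.   7.1] [-8.3 -5.   2.2] [ 4.8 -0.2 11.8]
wrist 0.012 131 [-3.2 -2.2 16.8] [-9.1 -3.6 12.1] [ 3.4  1.3 21.6]
wrist 0.022 111 [-4.  -1.9 26.8] [-10.   -3.5  22.4] [ 3.1  2.2 31.5]
wrist 0.032 91 [-4.4 -1.9 36.7] [-10.5  -3.6  32.6] [ 2.3  1.6 40.9]
wrist 0.042 87 [-5.3 -1.8 46.8] [-11.   -3.4  42.2] [ 1.5  1.5 51.2]
wrist 0.052 63 [-6.1 -1.7 56.1] [-11.9  -3.1  52.6] [ 0.6  2.6 60.9]
scene -0.018 77 [  0.9   6.8 -13.4] [-15.   -2.3 -17.5] [13.6 11.2 -8.5]
scene 0.002 34 [-5.   5.9  7.4] [-9.2 -1.   2.1] [ 2.  10.6 11.1]
scene 0.012 41 [-5.6  5.6 17. ] [-9.5 -0.8 12. ] [ 1.3  9.8 21.4]
scene 0.022 37 [-6.   5.7 27.1] [-9.5 -1.  23.2] [ 0.4 10.6 31.4]
scene 0.032 38 [-7.3  5.7 36.3] [-10.3  -1.3  32.2] [-1.9 10.5 41.2]
scene 0.042 40 [-7.5  5.6 47. ] [-11.1  -1.8  42.9] [-2.   9.8 51.1]
scene 0.052 32 [-8.3  5.6 56.6] [-11.6  -1.4  52.4] [-3.5 10.2 61.3]
```

The tube leans about 4° in the jaw plane. I'll compensate in the tool orientation and track the foot.

```bash
cat >> h.py <<'E'
DT=np.array([-.066,.008,1.]); DT/=np.linalg.norm(DT); FT=np.array([-.0056,.0040,.0638])
def Rgoal():
    R=Rn.from_matrix(RT); w=R.apply(DT); ax=np.cross(w,-U); 
    return Rn.from_rotvec(ax/np.linalg.norm(ax)*np.arcsin(np.linalg.norm(ax)))*R
def plan(o,ss,M=M0):
    R=Rgoal(); print('rotvec',np.round((R*tool(o).inv()).as_rotvec(),4))
    for s in ss: t=M+U*(s-.05)-R.apply(FT); print(s,np.round(t,4),np.round((t-o['ee_pos'])*100,2))
E
python3 - <<'E'
from h import *
plan(ctrl.get_obs(),(.09,.05,0)); print(ctrl.get_obs()['qpos'])
E
```

```text
rotvec [-0.0321 -0.5329  0.1602]
0.09 [ 0.4945 -0.1879  0.1799] [ -5.68 -44.92  -1.56]
0.05 [ 0.5143 -0.1849  0.1452] [ -3.7  -44.62  -5.03]
0 [ 0.539  -0.1812  0.1019] [ -1.23 -44.25  -9.36]
[ 3.83235456e-01  4.41174795e-01  1.35212999e+00 -1.56845881e-03
  1.34688454e+00  1.98587680e+00]
```

Emit:
{"fn": "carry_out", "kwargs": {"commands": [1, -1, -2, 1, 0, 0, 0, 1, -3, -5, 2, 0, 0, 0, 1, -5, -8, 3, 0, 0, 0, 1, -7, -11, 3, 0, 0, 0, 1, -8, -14, 3, -0.003, -0.053, 0.016, 1, -9, -17.5, 3, -0.006, -0.107, 0.032, 1, -10, -21, 3, -0.01, -0.16, 0.048, 1, -10, -24.5, 3, -0.013, -0.213, 0.064, 1, -10, -28, 3, -0.016, -0.266, 0.08, 1, -10, -31.5, 3, -0.019, -0.32, 0.096, 1, -10, -35, 3, -0.022, -0.373, 0.112, 1, -10, -37, 3, -0.024, -0.4, 0.12]}}

```text
time_s: 12.45
ee_pos: [0.4504, -0.1113, 0.2251]
eef_rot: [-2.738, -0.037, -1.489]
force: [0.1, -0.1, 0.1]
grip_width: 0.0167
```

Run:
```python
from h import *
o=ctrl.get_obs(); print(o['time_s'],o['ee_pos'],o['eef_rot'],o['qpos']); plan(o,(.09,))
```

```text
12.45 [ 0.45042445 -0.11133018  0.22512935] [-2.73804802 -0.0370673  -1.48897997] [-0.41337919 -0.13624978  1.99814504  0.19900721  0.91440893  0.97545102]
rotvec [-0.007  -0.1302  0.0411]
0.09 [ 0.4945 -0.1879  0.1799] [ 4.41 -7.66 -4.53]
```

Emit:
{"fn": "carry_out", "kwargs": {"commands": [1, 0, -3, 0, -0.002, -0.04, 0.013, 1, 0, -6, 0, -0.005, -0.09, 0.028, 1, 1, -7.66, -1, -0.007, -0.13, 0.041, 1, 2.5, -7.66, -2.5, -0.007, -0.13, 0.041, 1, 4.41, -7.66, -4.53, -0.007, -0.13, 0.041, 1, 4.41, -7.66, -4.53, -0.007, -0.13, 0.041, 1, 4.41, -7.66, -4.53, -0.007, -0.13, 0.041, 1, 4.41, -7.66, -4.53, -0.007, -0.13, 0.041]}}

```text
time_s: 13.12
ee_pos: [0.4942, -0.1877, 0.18]
eef_rot: [-2.61, -0.057, -1.454]
force: [-0.4, 0.3, 0.1]
grip_width: 0.0166
```

```bash
cat > see.py <<'E'
from h import *
import sys
n=sys.argv[1]
o=ctrl.get_obs(); print(o['time_s'],o['ee_pos'],o['eef_rot'],o['force']); plan(o,(.09,.05,.0))
R=tool(o); foot=o['ee_pos']+R.apply(FT); print('foot pred',foot,'axis err',R.apply(DT)+U)
P=[]
for c in ('wrist','scene','top'):
    p,d=viewer.camera(c); np.save(f'{c}{n}.npy',d); cv2.imwrite(f'pics/{c}{n}.png',p); P.append(p)
    for t in ('empty_holder','tube'):
        for r in nets.silhouettes(c,t)[:1]:
            X,u,v=pts(c,d,r['region']); print(c,t,round(r['confidence'],2),r['extent'],np.median(X,0))
W=P[0].copy()
for X,col in ((M0,(0,255,0)),(foot,(255,0,255)),(M0-.05*U,(255,255,0))):
    cv2.circle(W,tuple(int(round(a)) for a in proj('wrist',X)),3,col,1)
S=P[1]; u,v=map(int,proj('scene',M0+.02*U)); S=cv2.resize(S[v-40:v+40,u-45:u+45],(360,320),interpolation=cv2.INTER_CUBIC)
W=cv2.resize(W[100:420,140:500],None,fx=1.2,fy=1.2)
Z=np.zeros((max(W.shape[0],320),W.shape[1]+360,3),np.uint8); Z[:W.shape[0],:W.shape[1]]=W; Z[:320,W.shape[1]:]=S
cv2.imwrite(f'pics/c{n}.png',Z)
E
python3 see.py 5
```

```text
13.1167 [ 0.49424801 -0.18773346  0.18002194] [-2.60952927 -0.05669449 -1.45357866] [-0.43556281  0.28542018  0.14265707]
rotvec [-0.0002 -0.0005 -0.0003]
0.09 [ 0.4945 -0.1879  0.1799] [ 0.02 -0.02 -0.02]
0.05 [ 0.5143 -0.1849  0.1452] [ 2.    0.28 -3.48]
0.0 [ 0.539  -0.1812  0.1019] [ 4.47  0.65 -7.81]
foot pred [ 0.52269298 -0.18200694  0.12278655] axis err [-0.00045264  0.00030773 -0.00023162]
wrist empty_holder 0.66 [294.0, 216.6, 326.8, 261.0] [ 0.55144387 -0.17596121  0.0856548 ]
wrist tube 0.83 [303.2, 247.1, 336.6, 310.8] [ 0.49029751 -0.18572957  0.18977933]
scene empty_holder 0.76 [346.9, 224.5, 366.4, 246.7] [ 0.55460312 -0.17202593  0.06277022]
scene tube 0.54 [368.5, 194.4, 381.6, 217.8] [ 0.50843801 -0.18108312  0.15109822]
top empty_holder 0.44 [362.3, 248.6, 377.3, 266.8] [ 0.5500619  -0.17904527  0.08294849]
top tube 0.25 [165.8, 217.4, 214.0, 229.2] [0.65052192 0.29091638 0.01282113]
```

View pics/c5.png

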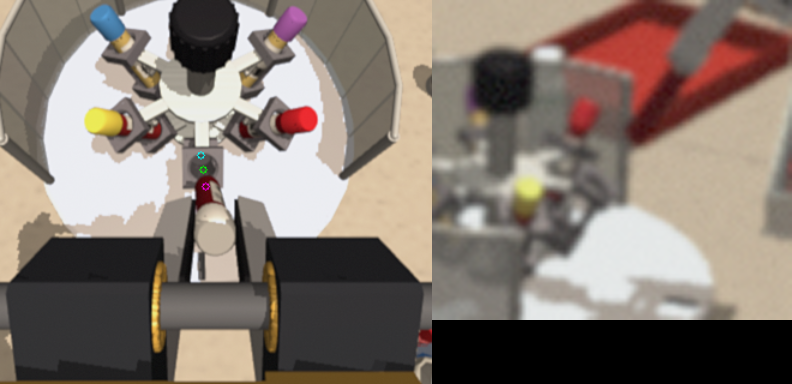

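Tube foot (206,187), mouth (203,170) and cup all line up in the wrist crop. A quick fit of the 28 mm ring face will give the lateral offset.

Run:
```python
from h import *
H=np.c_[T,np.cross(U,T),U]
for c,f in (('wrist','wrist5'),('top','top5'),('top','top3')):
    d=np.load(f+'.npy'); X,u,v=pts(c,d); q=(X-M0)@H
    k=(np.abs(q[:,0])<.022)&(np.abs(q[:,1])<.022)&(np.abs(q[:,2])<.006)
    print(f,k.sum(),'z',np.median(q[k,2]).round(4))
    k&=np.abs(q[:,2]-np.median(q[k,2]))<.003
    print(cv2.minAreaRect((q[k][:,:2]*1000).astype(np.float32)),np.round(np.percentile(q[k][:,:2],[2,98],axis=0)*1000,1).tolist())
# tube in tool frame now
o=ctrl.get_obs(); d=np.load('wrist5.npy'); X,u,v=pts('wrist',d); q=tool(o).inv().apply(X-o['ee_pos'])
k=(np.abs(q[:,0])<.016)&(np.abs(q[:,1])<.016)
for lo in (.012,.032,.052):
    s=k&(q[:,2]>lo)&(q[:,2]<lo+.01); print(lo,s.sum(),np.round(np.percentile(q[s],[4,96],axis=0)*1000,1).tolist())
```

```text
wrist5 685 z -0.0002
((-0.6795015335083008, 0.8804874420166016), (28.11115074157715, 27.101348876953125), 89.825439453125) [[-14.1, -12.3], [12.8, 14.7]]
top5 99 z -0.0001
((1.7648038864135742, 1.9556207656860352), (29.416248321533203, 28.343664169311523), 89.4481201171875) [[-12.2, -12.3], [15.7, 16.0]]
top3 104 z 0.0006
((1.780531883239746, 1.679518699645996), (29.48251724243164, 28.06848907470703), 89.30715942382812) [[-12.1, -12.6], [15.7, 15.6]]
0.012 131 [[-9.3, -3.6, 12.4], [3.4, 1.4, 21.6]]
0.032 89 [[-10.6, -3.4, 32.5], [1.9, 1.6, 41.4]]
0.052 64 [[-12.0, -3.2, 52.3], [1.1, 2.4, 61.6]]
```

Emit:
{"fn": "carry_out", "kwargs": {"commands": [1, 0.6, 0.14, -0.9, 0, 0, 0, 1, 1.1, 0.2, -1.75, 0, 0, 0, 1, 1.6, 0.28, -2.6, 0, 0, 0, 1, 2.08, 0.35, -3.43, 0, 0, 0, 1, 2.33, 0.38, -3.86, 0, 0, 0, 1, 2.58, 0.41, -4.3, 0, 0, 0, 1, 2.82, 0.45, -4.73, 0, 0, 0, 1, 2.82, 0.45, -4.73, 0, 0, 0], "force": 40}}

```text
time_s: 14.23
ee_pos: [0.5227, -0.1832, 0.1317]
eef_rot: [-2.61, -0.056, -1.454]
force: [-1.5, -0.1, -1.1]
grip_width: 0.0168
```

Emit:
{"fn": "carry_out", "kwargs": {"commands": [1, 0.2, 0.03, -0.35, 0, 0, 0, 1, 0.4, 0.06, -0.69, 0, 0, 0, 1, 0.6, 0.09, -1.04, 0, 0, 0, 1, 0.8, 0.12, -1.39, 0, 0, 0, 1, 1.0, 0.15, -1.73, 0, 0, 0, 1, 1.2, 0.18, -2.08, 0, 0, 0, 1, 1.4, 0.21, -2.43, 0, 0, 0, 1, 1.6, 0.24, -2.77, 0, 0, 0, 1, 1.7, 0.26, -2.95, 0, 0, 0, 1, 1.7, 0.26, -2.95, 0, 0, 0]}}

```text
time_s: 15.07
ee_pos: [0.5395, -0.1804, 0.1018]
eef_rot: [-2.611, -0.056, -1.453]
force: [-6.6, 2.0, 2.8]
grip_width: 0.0164
```

Run:
```python
from h import *
o=ctrl.get_obs(); print(o['time_s'],o['ee_pos'],o['force'],'axial',o['force']@U); plan(o,(0,))
H=np.c_[T,np.cross(U,T),U]
p,d=viewer.camera('wrist'); np.save('wrist6.npy',d); cv2.imwrite('pics/wrist6.png',p)
X,u,v=pts('wrist',d); q=(X-M0)@H
k=(np.abs(q[:,0]+.0007)<.006)&(np.abs(q[:,1]-.001)<.006)&(q[:,2]>.0)&(q[:,2]<.06); print('cap top s',k.sum(),np.percentile(q[k,2],[10,50,90])+.05)
k=(np.abs(q[:,0])<.03)&(np.abs(q[:,1])<.03)&(np.abs(q[:,2])<.006); print('ring z',k.sum(),np.median(q[k,2]) if k.any() else 0)
```

```text
15.0667 [ 0.53947058 -0.18037208  0.10184957] [-6.60519605  2.02930584  2.78508875] axial 5.525696009821122
rotvec [-0.001  -0.0018 -0.0004]
0 [ 0.539  -0.1812  0.1019] [-0.05 -0.08  0.01]
cap top s 662 [0.06736787 0.07886489 0.07981926]
ring z 822 -0.0004176329074865474
```

Emit:
{"fn": "carry_out", "kwargs": {"commands": [1, 0.05, 0.01, -0.09, 0, 0, 0, 1, 0.1, 0.02, -0.17, 0, 0, 0, 1, 0.12, 0.02, -0.22, 0, 0, 0, 1, 0.12, 0.02, -0.22, 0, 0, 0]}}

```text
time_s: 15.45
ee_pos: [0.541, -0.181, 0.1015]
eef_rot: [-2.608, -0.058, -1.454]
force: [-23.0, -0.4, 26.5]
grip_width: 0.0164
```

Axial force rose to about 34 N with almost no further travel, so the tube is on the floor of the cup. I'll release and back out along the axis.

Emit:
{"fn": "carry_out", "kwargs": {"commands": [0.4, 0, 0, 0, 0, 0, 0, 0.3, 0, 0, 0, 0, 0, 0, 0.2, 0, 0, 0, 0, 0, 0, 0.2, 0, 0, 0, 0, 0, 0, 0.2, 0, 0, 0, 0, 0, 0, 0.2, -0.5, -0.07, 0.87, 0, 0, 0, 0.2, -1, -0.15, 1.73, 0, 0, 0, 0.2, -2, -0.3, 3.46, 0, 0, 0, 0.2, -3.5, -0.5, 6, 0, 0, 0, 0.2, -5, -0.75, 8.7, 0, 0, 0, 0.2, -6, -0.9, 10.4, 0, 0, 0, 0.2, -6, -0.9, 10.4, 0, 0, 0]}}

```text
time_s: 16.45
ee_pos: [0.4806, -0.191, 0.2102]
eef_rot: [-2.604, -0.062, -1.455]
force: [0.5, -0.3, 0.2]
grip_width: 0.0376
```

Run:
```python
from h import *
o=ctrl.get_obs(); print(o['time_s'],o['ee_pos'],o['force'],o['grip_width'])
H=np.c_[T,np.cross(U,T),U]
p,d=viewer.camera('wrist'); np.save('wrist7.npy',d)
X,u,v=pts('wrist',d); q=(X-M0)@H
k=(np.abs(q[:,0]+.0007)<.005)&(np.abs(q[:,1]-.001)<.005)&(q[:,2]>.0)&(q[:,2]<.05); print('cap top s',k.sum(),np.percentile(q[k,2],[10,50,90])+.05)
k=(np.abs(q[:,0])<.014)&(np.abs(q[:,1])<.014)&(q[:,2]>.022)&(q[:,2]<.04); print('cap ext',np.percentile(q[k],[2,98],axis=0)*1000)
k=(np.abs(q[:,0])<.03)&(np.abs(q[:,1])<.03)&(np.abs(q[:,2])<.006); print('ring z',k.sum(),np.median(q[k,2]))
for c in ([.607,-.168],[.607,-.1695]):
    print([(x[0],x[2]) for x in wheel(p,d,c)],markdir(p,d,c)[0])
r=nets.silhouettes('wrist','tube')[:2]; print([(a['confidence'],a['extent']) for a in r])
t,dt=viewer.camera('top'); cv2.imwrite('pics/top7.png',t)
W=p[60:480,120:520]; B=cv2.resize(t[190:295,310:410],(400,420),interpolation=cv2.INTER_CUBIC)
cv2.imwrite('pics/c7.png',np.hstack([W,B]))
```

```text
16.45 [ 0.4805723  -0.1909938   0.21021987] [ 0.54975414 -0.3296695   0.23529121] 0.0376210750978623
cap top s 158 [0.07263788 0.07688394 0.07787128]
cap ext [[-7.33888648 -9.23597329 23.20500966]
 [ 8.33990988  6.54377181 28.21257057]]
ring z 529 -0.002260415573069499
[(np.float64(-111.0), 438), (np.float64(-50.5), 356), (np.float64(11.4), 377), (np.float64(72.8), 410), (np.float64(133.1), 468)] -172.05935935794795
[(np.float64(-111.4), 438), (np.float64(-49.8), 356), (np.float64(12.6), 377), (np.float64(73.1), 410), (np.float64(132.3), 468)] -172.7510155427765
[(0.96, [297.3, 229.5, 320.2, 256.7])]
```

View pics/c7.png

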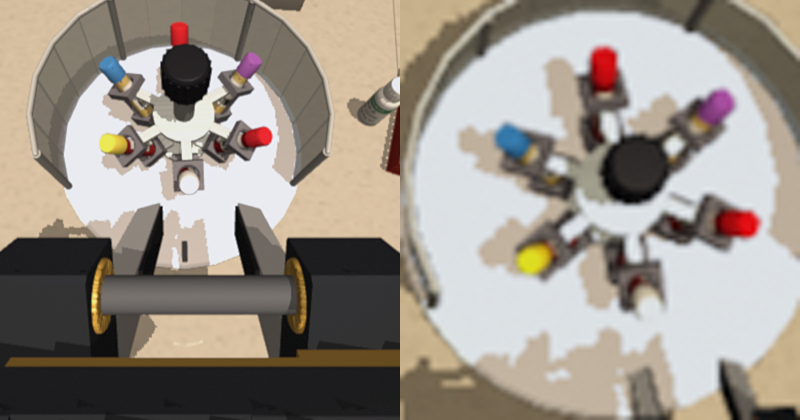

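Run:
```python
from h import *
from scipy.optimize import least_squares
p1=cv2.imread('pics/w1.png')
def fit(p,d,lab):
    c=np.array([.607,-.169]); w=[x for x in wheel(p,d,c) if x[2]>200]
    P=np.array([c+x[1]*np.array([np.cos(np.radians(x[0])),np.sin(np.radians(x[0]))]) for x in w])
    k=np.round((np.array([x[0] for x in w])-10)/60) if lab!='w1' else np.round((np.array([x[0] for x in w])+13)/60)
    f=lambda a:(a[:2]+a[3]*np.c_[np.cos(a[2]+k*np.pi/3),np.sin(a[2]+k*np.pi/3)]-P).ravel()
    s=least_squares(f,[*c,0,.075]).x; m=markdir(p,d,s[:2])[0]
    print(lab,s[:2],'phi',np.degrees(s[2]),'r',s[3],'mark',m,'rms',np.sqrt(np.mean(f(s)**2)))
fit(p1,np.load('w1.npy'),'w1')
p,d=viewer.camera('wrist'); fit(p,d,'now'); fit(cv2.imread('pics/wrist5.png'),np.load('wrist5.npy'),'5'); 
H=np.c_[T,np.cross(U,T),U]; X,u,v=pts('wrist',d); q=(X-M0)@H
k=(np.abs(q[:,0])<.022)&(np.abs(q[:,1])<.022)&(np.abs(q[:,2]+.002)<.003)
print(cv2.minAreaRect((q[k][:,:2]*1000).astype(np.float32)))
```

```text
w1 [ 0.57603566 -0.1787879 ] phi -0.13899520343989155 r 0.06797660628883756 mark 163.73305583741634 rms 4.258637804289068e-09
now [ 0.60456942 -0.1682585 ] phi 11.186496337171219 r 0.07313257336680698 mark -171.46507454090425 rms 0.0005078811550926953Traceback (most recent call last):
  File "<stdin>", line 12, in <module>
  File "<stdin>", line 9, in fit
    return func(*args, **kwargs)
    vector_fun = VectorFunction(
        fun_wrapped,
    ...<6 lines>...
        workers=workers
    )
    self._update_fun()
    ~~~~~~~~~~~~~~~~^^
    self.f = self.fun_wrapped(xp_copy(self.x))
             ~~~~~~~~~~~~~~~~^^^^^^^^^^^^^^^^^
    return np.atleast_1d(self.fun(x))
                         ~~~~~~~~^^^
    return self.f(x, *self.args, **self.kwargs)
           ~~~~~~^^^^^^^^^^^^^^^^^^^^^^^^^^^^^^
  File "<stdin>", line 8, in <lambda>
ValueError: operands could not be broadcast together with shapes (0,2) (0,)
```

The fit suggests the wheel has moved about +2.7° from the mark during insertion. The tube itself is home: cap top to ring face is 79 minus 50 mm. I'll straighten the tool above the knob and check this properly.

Run:
```python
from h import *
o=ctrl.get_obs(); print((Rn.from_euler('xyz',[np.pi,0,-1.42])*tool(o).inv()).as_rotvec(),(np.array([.607,-.1695,.27])-o['ee_pos'])*100)
```

```text
[-0.01603595  0.53474266  0.01777855] [12.61538869  2.02137445  6.53496712]
```

Emit:
{"fn": "carry_out", "kwargs": {"commands": [-0.2, -1, 0, 3, 0, 0.08, 0, -0.2, -1, 0, 6, 0, 0.18, 0, -0.2, -1, 0, 8, -0.01, 0.28, 0.01, -0.2, 0, 0, 9, -0.01, 0.38, 0.01, -0.2, 2, 0.3, 9, -0.016, 0.48, 0.018, -0.2, 5, 0.8, 9, -0.016, 0.535, 0.018, -0.2, 8, 1.3, 8, -0.016, 0.535, 0.018, -0.2, 11, 1.8, 6.5, -0.016, 0.535, 0.018, -0.2, 12.6, 2, 6.5, -0.016, 0.535, 0.018, -0.2, 12.6, 2, 6.5, -0.016, 0.535, 0.018, -0.2, 12.6, 2, 6.5, -0.016, 0.535, 0.018]}}

```text
time_s: 17.57
ee_pos: [0.6072, -0.1691, 0.2673]
eef_rot: [3.138, 0.002, -1.418]
force: [0.5, -0.5, 0.5]
grip_width: 0.0562
```

```bash
cat >> h.py <<'E'
from scipy.optimize import least_squares
def fit(p,d):
    c=np.array([.607,-.169]); w=[x for x in wheel(p,d,c) if x[2]>200]
    P=np.array([c+x[1]*np.array([np.cos(np.radians(x[0])),np.sin(np.radians(x[0]))]) for x in w])
    k=np.round((np.array([x[0] for x in w])-10)/60)
    f=lambda a:(a[:2]+a[3]*np.c_[np.cos(a[2]+k*np.pi/3),np.sin(a[2]+k*np.pi/3)]-P).ravel()
    s=least_squares(f,[*c,0,.075]).x; m=markdir(p,d,s[:2])[0]
    print(w,s[:2],'phi',np.degrees(s[2]),'r',s[3],'mark',m,'rms',np.sqrt(np.mean(f(s)**2)))
E
python3 - <<'E'
from h import *
o=ctrl.get_obs(); print(o['time_s'],o['ee_pos'],o['eef_rot'],o['grip_width'])
p,d=viewer.camera('wrist'); cv2.imwrite('pics/w8.png',p); np.save('w8.npy',d); fit(p,d)
X,u,v=pts('wrist',d)
m=(X[:,2]>.160)&(X[:,2]<.175)&(np.hypot(X[:,0]-.607,X[:,1]+.17)<.03); print('knob',X[m].mean(0),m.sum())
hs=cv2.cvtColor(p,cv2.COLOR_BGR2HSV)
for r in nets.silhouettes('wrist','tube')[:1]: X,u,v=pts('wrist',d,r['region']); k=X[:,2]>.085; print('tube',r['confidence'],r['extent'],X[k].mean(0))
t,_=viewer.camera('top'); cv2.imwrite('pics/top8.png',t)
cv2.imwrite('pics/c8.png',np.hstack([p[60:480,120:520],cv2.resize(t[190:295,310:410],(400,420),interpolation=cv2.INTER_CUBIC)]))
E
```

```text
17.5667 [ 0.60720418 -0.16910017  0.26729885] [ 3.13839361e+00  1.68190910e-03 -1.41848495e+00] 0.05619069279856412
[(np.float64(-107.8), np.float64(0.0714), 408, np.float64(0.11)), (np.float64(-47.9), np.float64(0.0738), 337, np.float64(0.113)), (np.float64(10.9), np.float64(0.0735), 443, np.float64(0.112)), (np.float64(70.0), np.float64(0.0735), 353, np.float64(0.113)), (np.float64(129.3), np.float64(0.0693), 310, np.float64(0.108))] [ 0.60910232 -0.16896472] phi 10.969971630375165 r 0.0718717105290421 mark -171.91495524002107 rms 0.0006271431419480085
knob [ 0.6081278  -0.16896036  0.16711363] 1751
tube 0.55 [312.9, 261.5, 330.8, 309.9] [ 0.53746307 -0.18193808  0.10681247]
```

View pics/c8.png

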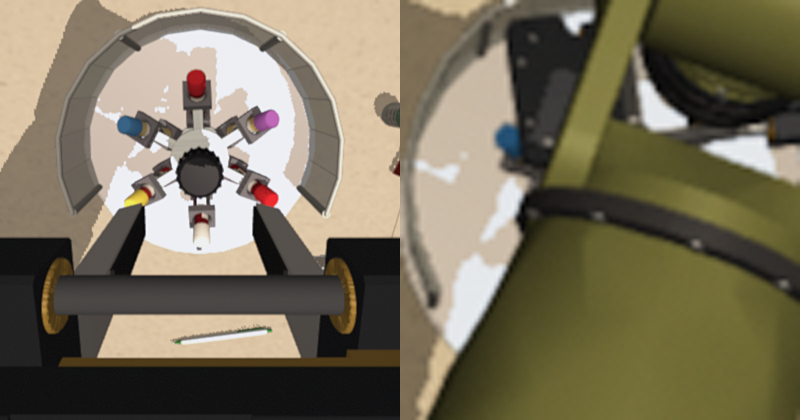

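The fit confirms it: holder at about -169°, mark at -171.5° to -172°. I'll correct by -0.044 rad with the knob.

Emit:
{"fn": "carry_out", "kwargs": {"commands": [-0.2, 0, 0, -4, 0, 0, 0, -0.2, 0, 0, -8, 0, 0, 0, -0.2, 0, 0, -11, 0, 0, 0, -0.2, 0, 0, -13, 0, 0, 0, -0.2, 0, 0, -13.4, 0, 0, 0, 1, 0, 0, -13.4, 0, 0, 0, 1, 0, 0, -13.4, 0, 0, 0, 1, 0, 0, -13.4, 0, 0, 0, 1, 0, 0, -13.4, 0, 0, 0, 1, 0, 0, -13.4, 0, 0, 0, 1, 0, 0, -13.4, 0, 0, 0, 1, 0, 0, -13.4, 0, 0, 0], "force": 20}}

```text
time_s: 18.72
ee_pos: [0.607, -0.1696, 0.1379]
eef_rot: [-3.139, -0.0, -1.42]
force: [-2.2, 3.7, 7.3]
grip_width: 0.0377
```

Emit:
{"fn": "carry_out", "kwargs": {"commands": [1, 0, 0, 0, 0, 0, 0, 1, 0, 0, 0, 0, 0, 0, 1, 0, 0, 0, 0, 0, 0, 1, 0, 0, 0, 0, 0, -0.022, 1, 0, 0, 0, 0, 0, -0.044, 1, 0, 0, 0, 0, 0, -0.044, 1, 0, 0, 0, 0, 0, -0.044, 1, 0, 0, 0, 0, 0, -0.044]}}

```text
time_s: 19.38
ee_pos: [0.607, -0.1695, 0.138]
eef_rot: [-3.139, -0.0, -1.464]
force: [-0.8, 0.7, -4.0]
grip_width: 0.0376
```

Emit:
{"fn": "carry_out", "kwargs": {"commands": [0, 0, 0, 0, 0, 0, 0, -0.2, 0, 0, 0, 0, 0, 0, -0.2, 0, 0, 0, 0, 0, 0, -0.2, 0, 0, 0, 0, 0, 0, -0.2, 0, 0, 4, 0, 0, 0, -0.2, 0, 0, 8, 0, 0, 0, -0.2, -3, 0, 12, 0, 0, 0, -0.2, -6, 0, 15, 0, 0, 0, -0.2, -9, 0, 16, 0, 0, 0, -0.2, -12, 0, 16, 0, 0, 0, -0.2, -12, 0, 16, 0, 0, 0, -0.2, -12, 0, 16, 0, 0, 0]}}

```text
time_s: 20.38
ee_pos: [0.4864, -0.1697, 0.2991]
eef_rot: [-3.137, -0.002, -1.465]
force: [0.5, -0.1, 0.7]
grip_width: 0.0563
```

Emit:
{"fn": "carry_out", "kwargs": {"commands": [-0.2, -1, 0, 0, 0, -0.1, 0, -0.2, -2, 0, 0, 0, -0.2, 0, -0.2, -3, 0, 0, 0, -0.3, 0, -0.2, -4, 0, 0, 0, -0.4, 0, -0.2, -4, 0, 0, 0, -0.5, 0, -0.2, -4, 0, 0, 0, -0.5, 0, -0.2, -4, 0, 0, 0, -0.5, 0]}}

```text
time_s: 20.97
ee_pos: [0.4464, -0.1701, 0.2993]
eef_rot: [-2.641, -0.052, -1.479]
force: [0.4, -0.0, 0.3]
grip_width: 0.0562
```

Run:
```python
from h import *
o=ctrl.get_obs(); print(o['time_s'],o['ee_pos'],o['eef_rot'],o['grip_width'])
p,d=viewer.camera('wrist'); cv2.imwrite('pics/w9.png',p); fit(p,d); print(markdir(p,d,[.607,-.169]))
H=np.c_[T,np.cross(U,T),U]; X,u,v=pts('wrist',d); q=(X-M0)@H
k=(np.abs(q[:,0])<.005)&(np.abs(q[:,1])<.005)&(q[:,2]>.02)&(q[:,2]<.04)
r=(np.abs(q[:,0])<.02)&(np.abs(q[:,1])<.02)&(np.abs(q[:,2])<.006)
print('cap',np.median(q[k,2]),'ring',np.median(q[r,2]),k.sum(),r.sum())
cv2.imwrite('pics/c9.png',p)
```

```text
20.9667 [ 0.4463628  -0.1700996   0.29927959] [-2.6411307  -0.05200811 -1.47909023] 0.05619920544747597
[(np.float64(-113.2), np.float64(0.0724), 266, np.float64(0.11)), (np.float64(-52.2), np.float64(0.0718), 209, np.float64(0.112)), (np.float64(9.3), np.float64(0.0709), 291, np.float64(0.109)), (np.float64(70.0), np.float64(0.0736), 234, np.float64(0.111)), (np.float64(129.7), np.float64(0.0746), 265, np.float64(0.111))] [ 0.60516084 -0.16822648] phi 8.565466905530771 r 0.07298382842287186 mark -171.30293443869647 rms 0.0003842245562961945
(np.float64(-171.7961570670589), np.float64(0.12231406032563918), np.int64(40), array([0.00535249, 0.00123787, 0.00079991]))
cap 0.02912358445416992 ring -0.00043308449857514257 81 336
```

View pics/c9.png

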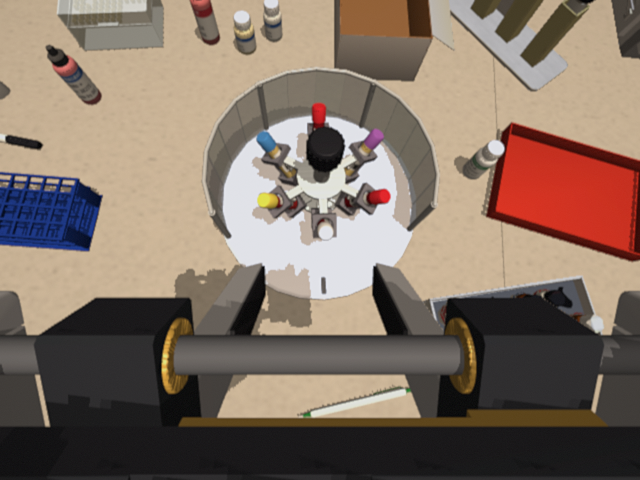

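The holder is at -171.4° and the mark at -171.3° to -171.8°. The cap top sits 29.5 mm above the ring face; 29 mm means fully home. In the picture the cap (325,228) and mark (323,285) are in line, and the arm is clear.

```bash
python3 -c "
from station import ticket; print(ticket.hand_in())"
```

```text
the job is handed in; nothing more can be done
None
```

The sample tube is in the empty holder, pushed home and released, and the holder stands at the loading mark. I handed the job in at about 21 s of the 72 s allowed.

- **Wheel:** I turned it about 158° clockwise by its knob before touching the tube.
- **Tube:** It leaned about 4° in the grip, so I tilted the tool to compensate. I pushed it past the clip until it bottomed out at about 34 N along the axis, then let go.
- **One correction after insertion:** The wheel had moved about 2.5° off the mark while the tube was going in. I turned it back with the knob after the tube was in, so the final wheel adjustment came after the placing.
- **Last checks:**
  - The holder is at -171.4° and the mark at -171.3° to -171.8°.
  - The cap top is 29.5 mm above the ring face, against 29 mm expected when fully home. That is within the camera's error of about 2 mm.
  - The arm touches nothing.
- **Vial, dropper and marker:** I never went near them and saw no change in the pictures, but I did not measure their positions again at the end.

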